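# Flip the lane flag to ready and call the line

## Robot

A 6-joint arm with a two-finger parallel gripper is mounted at the origin on the work surface. World frame = base frame: x ahead of the robot, y to its left, z up, the work surface at z = 0. Lengths are in m, angles in rad, forces in N, time in s.
With the tool pointing down it reaches from about 0.25 to 0.725 m from the base axis. Payload 4 kg.
Tool frame: the origin (TCP) lies midway between the tips of the shut fingers; the grasp point (between the pads) lies 19 mm behind it (grasp_offset is the distance from the TCP to the grasp point, in m); z points along the fingers, y is the direction in which the jaws open and shut (so a half turn about z gives the same grasp; the last joint's range is limited). The gripper opens to 85 mm and grips with 20 to 120 N. Pads are 22 mm wide; open, the fingers measure 114 mm over their backs; the gripper's body (76 mm by 85 mm) begins 54 mm behind the grasp point. The pads swing forward as they close: fully open they stand 13 mm farther back than shut.
Start: joints at [0, 0.241, 0.005, 1.335, 0, 1.571], TCP at [0.5, -0, 0.231] pointing down, gripper open.
Joint ranges: [-2.72, 2.72], [-1.05, 1.87], [-1.09, 1.28], [-1.99, 2.15], [-1.42, 1.44], [-3.14, 3.14]. Speed limits (rad/s): [2.79, 2.79, 3.14, 3.14, 3.14, 3.14].

## Interface

Orientations are given as a unit quaternion [w, x, y, z].
In Python, from cell import * gives the robot as it stands. The module is installed in compiled form; this text tells all that it offers.
- The arm moves only by the tool step_arm, never from a script. Its argument "steps" is a list of rows, each a list of 7 numbers: the shift along the tool's x, y, z in mm, then the turn, a rotation vector about the tool's x, y, z in degrees, then the finger opening in mm, from 0 to 85.4. A call has 1 to 5 rows; each row is the pose to reach, as a shift and turn from the pose measured when the call began, along the tool's axes at that moment; what a row does not reach only later rows make up. A row lasts 1/8 s, in which the tool goes at most 62.5 mm and 10.7 degrees, less where a joint would pass 70% of its speed; a pose out of reach is approached as far as the arm can. A call with a gripper value outside its range is refused whole. The fingers move at their own pace and stop on an object; "squeeze" is the grip in N (left out, the last holds). Time passes only in rows, so rows that repeat a pose let the fingers close. It gives the time, the measured TCP pose, the force and the opening at its end, in the units of the state.
- get_obs(): the state, without advancing time (a new reading comes with each control period).
- grab_frame(name): name is "scene" or "side" or "wrist"; returns a dict with "img" (420x560x3 uint8, red, green, blue), "fx", "fy", "cx", "cy" (pixels), "distortion" ([k1, k2, p1, p2, k3] as OpenCV has them; the pictures are not rectified), "R" (3x3) and "t" (3): a world point X has camera coordinates R X + t. Camera axes: x right, y down, z forward; pixel columns grow to the right and rows downward; lengths in m; the calibration is good to about 2 mm. A picture is of the moment at which its call begins. There is no depth.
- sign_off(): hands the job in, once; it reports no verdict.
The state is a dict: "time_s": time; "qpos": joint angles; "joint_velocities": joint speeds; "tau": joint torques, N m; "ee_pos": TCP position; "tool_rot": TCP orientation; "ft_force": force on the tool from outside, world axes, zero at the start; "torque": the same for the moment, N m; "width": finger opening in m.
Only numpy, scipy, OpenCV 4.12 (cv2) and the standard library are available. Lean on these libraries where they do the work, as an engineer would, in place of code of your own. Each camera call takes 0.05 s, during which the arm holds its last target. There are 200 camera calls.

## Task

The pink lane is ready: with a fingertip, gently flip the paddle of the flag stand with the pink base right over its pivot until it lies flat on the far side showing green, then press the black button on the white call box fully down and let it go. Only push: do not squeeze or lift the flag, keep its stand standing where it is, and leave the yellow stand's flag and everything else as they are.

Things in the scene. Friction and masses are not known exactly. Their poses are not given: they have to be found in the camera images.
- pink_stand: flag stand with a PINK base: base 120 x 90 x 18 mm (x, y, z), origin under its centre, z up; two upright prongs 8 mm thick at y = +-37 mm, 122 mm high, carry the paddle's pivot between them. At the start its -x side points roughly to the robot. Weighs about 1.5 kg, stands loose on the table: slides or tips if shoved hard
- pink_hinge (a point): middle of the pivot line of the pink stand's paddle, 110 mm above the table; axes as the stand's, the pivot runs along y
- pink_paddle (a joint): Paddle: stiff plate 85 mm from pivot to free edge, 60 mm wide, 6 mm thick, red on one face, green on the other, nothing below it but the base. Value in rad: 0 = lying level over the stand's -x side with the red face up, pi/2 = upright, pi = stop, lying level over the +x side with the green face up. The hinge is stiff (about 0.1 N m, some 1.3 N at the free edge) and the paddle stays at any angle where it is left. Starts 0.1 to 0.45 rad up from level, red side up
- yellow_stand: the same kind of flag stand with a YELLOW base: base 120 x 90 x 18 mm (x, y, z), origin under its centre, z up; two upright prongs 8 mm thick at y = +-37 mm, 122 mm high, carry the paddle's pivot between them. At the start its -x side points roughly to the robot. Weighs about 1.5 kg, stands loose on the table: slides or tips if shoved hard
- yellow_edge (a point): middle of the free edge of the yellow stand's paddle (same paddle as the pink one's, also red side up)
- call_box: white call box 130 x 100 x 75 mm (x, y, z), fixed to the table, origin under its centre; on top the black button and, 60 mm farther along +x and 25 mm to +y, an amber pilot lamp 14 mm high
- call_button_top (a point): centre of the top of the round black push button (36 mm across) on the call box; it is pressed straight down
- call_button (a joint): travel of the button in m: 0 = up, 0.006 = fully down; springs back; about 5 N when fully down
- bottle_a: bottle of pink juice, 60 mm across, 165 mm tall, standing loose beyond the stands; origin under its centre
- bottle_b: bottle of orange-yellow juice, 60 mm across, 165 mm tall, standing loose beyond the stands; origin under its centre
- label_roll: pink roll of labels lying flat, 90 mm across, 40 mm high, loose, nearer the robot than the stands; origin under its centre
- scraper: spatula-like scraper lying flat, 180 mm long, loose, nearer the robot than the stands; origin under its middle, x along its length
- cap_cup: blue plastic cup, 76 mm across, 70 mm tall, loose, at the left; origin under its centre
- glue_jar: white jar, 64 mm across, 75 mm tall, loose, at the right; origin under its centre

How it is judged:
By the outcome, as a careful person would: the job done as asked, in the order asked, and still so for the second after the job is handed in, with the robot touching nothing.
It also fails if it takes over 64 s, if anything falls off the work surface, if the arm or the gripper's body presses on something with over 40 N, if the wrist force passes 120 N, or if a joint passes its speed limit or range.

## Working session

There is one attempt and no reset: what is moved stays moved. The work goes in short steps, Python scripts to look and compute and a tool call to move; the robot and the scene stay as the last step left them, time stands still between calls to the robot, and variables do not carry over. Pictures are saved under pics/ and viewed, about 8 in all and at most 12, crops included, and the job is handed in when it is done.

Besides the shell and the picture viewer there is one more tool, called after ">>>" in YAML: its name, and indented under it one key for each argument. step_arm: Moves the arm, as the interface text tells. Its arguments: {"type":"object","properties":{"steps":{"type":"array","items":{"type":"array","items":{"type":"number"}}},"squeeze":{"type":"number"}},"required":["steps"]}

```bash
mkdir -p pics; cat > h.py <<'E'
from cell import *
import numpy as np, cv2
from scipy.spatial.transform import Rotation as Ro
def K(f): return np.array([[f["fx"],0,f["cx"]],[0,f["fy"],f["cy"]],[0,0,1.]])
def snap(n,fn):
    f=grab_frame(n); cv2.imwrite(f"pics/{fn}.png",f["img"][:,:,::-1]); np.save(f"pics/{fn}.npy",f,allow_pickle=True); return f
def load(fn): return np.load(f"pics/{fn}.npy",allow_pickle=True).item()
def ray(f,uv):
    p=cv2.undistortPoints(np.array([[uv]],float),K(f),np.array(f["distortion"]))[0,0]
    R=np.array(f["R"]);t=np.array(f["t"]).ravel()
    d=R.T@np.array([p[0],p[1],1]); return -R.T@t,d/np.linalg.norm(d)
def onz(f,uv,z):
    c,d=ray(f,uv); return c+d*(z-c[2])/d[2]
def two(f,a,g,b):
    c,d=ray(f,a);e,k=ray(g,b); s=np.linalg.lstsq(np.c_[d,-k],e-c,rcond=None)[0]
    p,q=c+d*s[0],e+k*s[1]; return (p+q)/2,np.linalg.norm(p-q)
def proj(f,X):
    return cv2.projectPoints(np.array(X,float).reshape(-1,3),cv2.Rodrigues(np.array(f["R"]))[0],np.array(f["t"],float),K(f),np.array(f["distortion"]))[0].reshape(-1,2)
def tool(p):
    o=get_obs(); q=np.array(o["tool_rot"]); R=Ro.from_quat(q[[1,2,3,0]])
    return R.inv().apply(np.array(p)-np.array(o["ee_pos"]))*1000
E
python3 - <<'E'
from h import *
a=snap("scene","s0")["img"];b=snap("side","d0")["img"]
o=get_obs();print(o["ee_pos"],o["tool_rot"],o["width"],o["time_s"])
for n in("s0","d0"):
    f=load(n);print(n,-np.array(f["R"]).T@np.array(f["t"]).ravel())
E
```

```text
[4.99412922e-01 7.13027616e-06 2.30478914e-01] [-6.87371854e-04  7.07093932e-01  7.07118951e-01 -6.98347065e-04] 0.08527117585478318 0.1
s0 [ 1.42695936 -0.66014175  0.972502  ]
d0 [ 0.46339293 -0.878583    0.85040488]
```

View pics/s0.png

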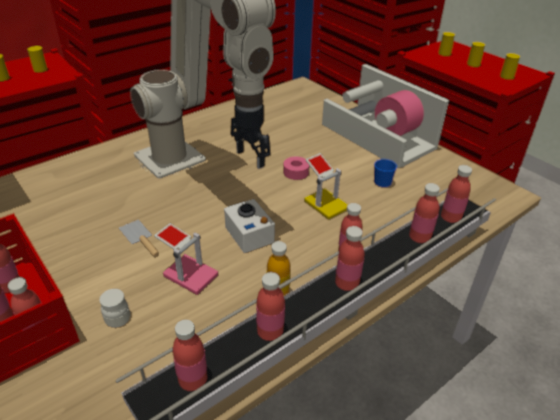

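View pics/d0.png

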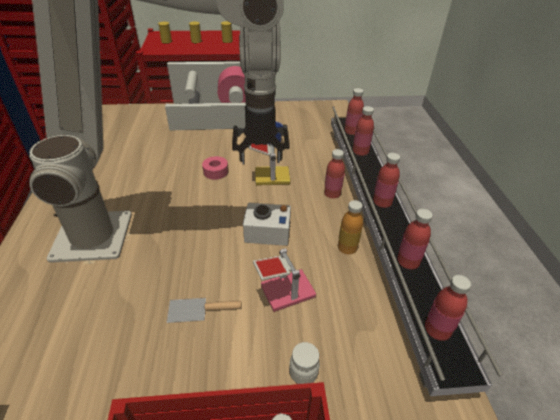

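The scene view shows the pink stand's base near (190,273), its paddle near (172,236) and the button near (247,210). In the side view these are at (288,290), (272,267) and (263,211). The paddle points toward the robot.

```bash
python3 - <<'E'
from h import *
f,g=load("s0"),load("d0")
def c(i,x,y,w=100,h=75): return cv2.resize(i["img"][y:y+h,x:x+w,::-1],(400,300),interpolation=cv2.INTER_CUBIC)
cv2.imwrite("pics/z.png",np.vstack([np.hstack([c(f,140,218),c(g,240,240)]),np.hstack([c(f,200,190),c(g,220,190)])]))
def comp(i,m,cx,cy):
    n,l,s,ce=cv2.connectedComponentsWithStats(m.astype(np.uint8))
    k=min([j for j in range(1,n) if s[j,4]>25],key=lambda j:np.hypot(*(ce[j]-[cx,cy])))
    ct=cv2.findContours((l==k).astype(np.uint8),cv2.RETR_EXTERNAL,cv2.CHAIN_APPROX_NONE)[0][0]
    return s[k],ce[k],cv2.boxPoints(cv2.minAreaRect(ct)),ct
for i,pb,pp,bb in((f,(190,273),(172,236),(247,210)),(g,(288,290),(272,267),(263,211))):
    hsv=cv2.cvtColor(i["img"],cv2.COLOR_RGB2HSV).astype(int);H,S,V=hsv[...,0],hsv[...,1],hsv[...,2]
    pink=(H>160)&(H<177)&(S>90)&(V>80); red=((H<6)|(H>176))&(S>170)&(V>80); bl=(V<60)
    for nm,m,p in(("pink",pink,pb),("red",red,pp),("btn",bl,bb)):
        try:
            s,ce,bx,ct=comp(i,m,*p); print(nm,s,ce.round(1),bx.round(1).tolist())
            if nm=="pink": print([onz(i,q,.018).round(3).tolist() for q in bx], onz(i,ce,.018).round(3))
            if nm=="btn": print(onz(i,ce,.09).round(3))
        except Exception as e: print(nm,e)
E
```

```text
pink [ 164  255   53   39 1005] [191.7 274.4] [[162.5, 274.70001220703125], [176.8000030517578, 248.89999389648438], [217.8000030517578, 271.70001220703125], [203.5, 297.5]]
[[0.526, -0.31, 0.018], [0.461, -0.231, 0.018], [0.605, -0.189, 0.018], [0.659, -0.267, 0.018]] [ 0.572 -0.249  0.018]
red [159 226  27  19 275] [172.  235.1] [[158.39999389648438, 234.89999389648438], [166.5, 222.6999969482422], [185.5, 235.3000030517578], [177.3000030517578, 247.5]]
btn [240 204  15  12 118] [247.1 208.7] [[238.5, 208.5], [246.5, 200.5], [256.0, 210.0], [248.0, 218.0]]
[ 0.509 -0.022  0.09 ]
pink [270 271  45  39 510] [294.8 293.6] [[263.79998779296875, 292.70001220703125], [301.20001220703125, 270.29998779296875], [315.8999938964844, 294.8999938964844], [278.6000061035156, 317.29998779296875]]
[[0.493, -0.257, 0.018], [0.598, -0.191, 0.018], [0.625, -0.273, 0.018], [0.525, -0.331, 0.018]] [ 0.572 -0.265  0.018]
red [257 259  28  17 306] [270.4 266.7] [[256.79998779296875, 262.0], [281.3999938964844, 257.1000061035156], [284.20001220703125, 271.20001220703125], [259.6000061035156, 276.1000061035156]]
btn [256 205  13  10  98] [262.1 209.8] [[255.0, 210.0], [262.5, 202.5], [269.5, 209.5], [262.0, 217.0]]
[ 0.503 -0.02   0.09 ]
```

View pics/z.png

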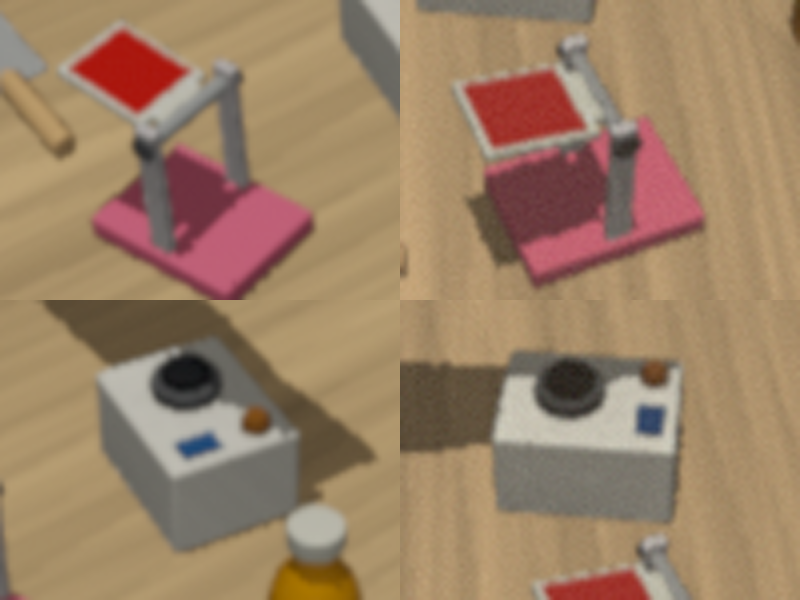

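```bash
python3 - <<'E'
from h import *
f,g=load("s0"),load("d0")
P={}
for n,a,b in(("prong-",(177,250.5),(296,272.5)),("prong+",(197.2,235.5),(283.2,251.7)),("edge-",(155,235.5),(262.5,279.5)),("edge+",(170.5,223.5),(253.75,260.5)),("btn",(246.7,208),(262.5,210.5)),("lamp",(264,217.5),(283.5,208))):
    p,r=two(f,a,g,b);P[n]=p;print(n,p.round(4),round(r,4))
for n in("prong","edge"):print(n,np.linalg.norm(P[n+"+"]-P[n+"-"]),((P[n+"+"]+P[n+"-"])/2).round(4))
for q in((315.75,293.75),(301.25,270.5),(274.25,308.75)):print(onz(g,q,.018).round(4))
d=(P["prong+"]-P["prong-"])[:2];print("yaw",np.degrees(np.arctan2(-d[0],d[1])))
d=(P["edge+"]-P["edge-"])[:2];print("yaw",np.degrees(np.arctan2(-d[0],d[1])))
h=(P["prong+"]+P["prong-"])/2;h[2]=.11;e=(P["edge+"]+P["edge-"])/2-h;print("len",np.linalg.norm(e),"ang",np.arctan2(e[2],np.hypot(*e[:2])))
E
```

```text
prong- [ 0.5684 -0.2787  0.1183] 0.0007
prong+ [ 0.5452 -0.2064  0.1131] 0.0004
edge- [ 0.4887 -0.297   0.1221] 0.0005
edge+ [ 0.4712 -0.2414  0.1238] 0.0023
btn [ 0.5034 -0.0194  0.0874] 0.0011
lamp [ 0.5651 -0.0053  0.0834] 0.0046
prong 0.0761043713497088 [ 0.5568 -0.2426  0.1157]
edge 0.05831063376574241 [ 0.48   -0.2692  0.123 ]
[ 0.625  -0.2694  0.018 ]
[ 0.5978 -0.1912  0.018 ]
[ 0.5162 -0.3064  0.018 ]
yaw 17.850274412275898
yaw 17.47017628047223
len 0.0823228374275372 ang 0.15826749592698333
```

```bash
cat >> h.py <<'E'
H=np.array([.557,-.243,.110]); YAW=18.
def T(s,h,tilt,lat=0):
    c,n=np.cos(np.radians(YAW)),np.sin(np.radians(YAW))
    p=H+np.array([c*s-n*lat,n*s+c*lat,h])
    R=Ro.from_euler("z",YAW,degrees=True)*Ro.from_matrix([[0,1,0],[1,0,0],[0,0,-1]])*Ro.from_rotvec([-tilt,0,0],degrees=True)
    return p,R
def rows(targets):
    o=get_obs(); R=Ro.from_quat(np.array(o["tool_rot"])[[1,2,3,0]]); p0=np.array(o["ee_pos"])
    for p,Rt in targets: print(np.r_[R.inv().apply(p-p0)*1000,np.degrees((R.inv()*Rt).as_rotvec())].round(1).tolist())
def st():
    o=get_obs(); R=Ro.from_quat(np.array(o["tool_rot"])[[1,2,3,0]]); d=np.array(o["ee_pos"])-H
    a=np.radians(YAW); z=R.as_matrix()[:,2]
    print("s,lat,h mm",(np.array([d[0]*np.cos(a)+d[1]*np.sin(a),-d[0]*np.sin(a)+d[1]*np.cos(a),d[2]])*1000).round(1),"z",z.round(3),"F",np.round(o["ft_force"],2),"t",o["time_s"],"q",np.round(o["qpos"],2),"w",round(o["width"],4))
E
python3 - <<'E'
from h import *
rows([T(-.15,.08,0),T(-.15,.06,50),T(-.11,-.02,50)])
g=load("d0");f=load("s0")
print(two(f,(279,250),g,(354,208)))
E
```

```text
[-289.4, -85.0, 40.7, -0.1, -0.0, -18.0]
[-289.4, -85.0, 60.7, -49.7, 7.8, -16.8]
[-277.0, -46.8, 140.6, -49.7, 7.8, -16.8]
(array([ 0.74556182, -0.09610959,  0.14867897]), np.float64(0.0016203529662422674))
```

>>> step_arm:
  steps:
    - [-60,-18,8,-2,0,-4,0]
    - [-120,-35,16,-12,2,-8,0]
    - [-180,-53,25,-22,4,-11,0]
    - [-240,-70,40,-32,5,-14,0]
    - [-289,-85,60,-42,7,-16,0]

```text
time_s: 0.72
ee_pos: [0.4138, -0.2915, 0.1728]
tool_rot: [0.215, 0.554, 0.748, 0.295]
ft_force: [2.5, -0.6, -1.4]
width: -0.0
```

```bash
python3 - <<'E'
from h import *
st();rows([T(-.15,.06,50),T(-.12,-.015,50)])
E
```

```text
s,lat,h mm [-151.1   -1.9   62.8] z [ 0.648  0.203 -0.734] F [ 2.54 -0.64 -1.41] t 0.725 q [-1.02  0.16 -0.5   0.69  0.72  0.34] w -0.0
[1.9, -1.1, 2.8, -7.2, 0.5, -0.8]
[2.0, -30.1, 78.2, -7.2, 0.5, -0.8]
```

>>> step_arm:
  steps:
    - [2,-8,20,-7,0,-1,0]
    - [2,-16,40,-7,0,-1,0]
    - [2,-24,60,-7,0,-1,0]
    - [2,-30,78,-7,0,-1,0]
    - [2,-30,78,-7,0,-1,0]

```text
time_s: 1.35
ee_pos: [0.4421, -0.2788, 0.0936]
tool_rot: [0.249, 0.534, 0.734, 0.339]
ft_force: [0.9, -0.2, -0.4]
width: 0.0
```

```bash
python3 - <<'E'
from h import *
st();rows([T(-.09,-.022,50),T(-.075,-.022,50),T(-.075,-.01,50)])
b=snap("side","d1")["img"];a=snap("scene","s1")["img"]
c=lambda i,x,y:cv2.resize(i[y:y+100,x:x+133,::-1],(400,300),interpolation=cv2.INTER_CUBIC)
cv2.imwrite("pics/z1.png",np.hstack([c(a,110,190),c(b,215,205)]))
E
```

```text
s,lat,h mm [-120.3    1.5  -16.4] z [ 0.727  0.231 -0.647] F [ 0.88 -0.2  -0.41] t 1.35 q [-1.01  0.33 -0.65  0.3   0.83  0.38] w 0.0
[-1.3, 15.3, 26.8, -0.3, 0.3, 0.1]
[-1.3, 25.0, 38.2, -0.3, 0.3, 0.1]
[-1.3, 34.2, 30.4, -0.3, 0.3, 0.1]
```

View pics/z1.png

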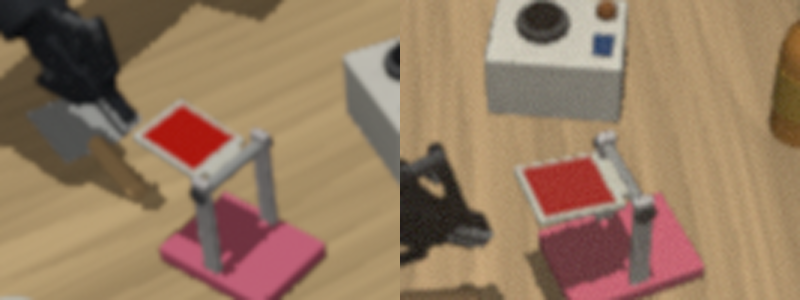

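The fingertip at panel pixel (134,127) / (488,235) is just short of the paddle's free edge and lower than it, lined up with the paddle's middle. I'll slide it under and lift.

>>> step_arm:
  steps:
    - [-1,8,14,0,0,0,0]
    - [-1,15,27,0,0,0,0]
    - [-1,20,33,0,0,0,0]
    - [-1,25,38,0,0,0,0]
    - [-1,25,38,0,0,0,0]

```text
time_s: 2.08
ee_pos: [0.4863, -0.2672, 0.0903]
tool_rot: [0.251, 0.533, 0.734, 0.338]
ft_force: [0.4, 0.4, 0.6]
width: -0.0
```

```bash
python3 - <<'E'
from h import *
st()
def P(phi,r,o,tilt):
    return T(-r*np.cos(phi)-o*np.sin(phi), r*np.sin(phi)-o*np.cos(phi),tilt)
rows([T(-.075,-.012,50),T(-.075,-.002,50),T(-.075,.008,50),T(-.074,.018,50),T(-.072,.028,50)])
E
```

```text
s,lat,h mm [-74.7  -1.2 -19.7] z [ 0.729  0.229 -0.646] F [0.38 0.45 0.57] t 2.075 q [-0.9   0.35 -0.64  0.18  0.8   0.52] w -0.0
[1.1, 5.7, -5.2, -0.2, 0.4, 0.2]
[1.0, 13.3, -11.6, -0.2, 0.4, 0.2]
[0.9, 21.0, -18.1, -0.2, 0.4, 0.2]
[0.9, 29.2, -23.8, -0.2, 0.4, 0.2]
[0.8, 38.2, -28.7, -0.2, 0.4, 0.2]
```

>>> step_arm:
  steps:
    - [1,6,-5,0,0,0,0]
    - [1,13,-12,0,0,0,0]
    - [1,21,-18,0,0,0,0]
    - [1,29,-24,0,0,0,0]
    - [1,38,-29,0,0,0,0]

```text
time_s: 2.7
ee_pos: [0.4881, -0.2652, 0.1389]
tool_rot: [0.251, 0.533, 0.734, 0.338]
ft_force: [-0.3, 0.3, -1.2]
width: 0.0001
```

```bash
python3 - <<'E'
from h import *
st()
def P(phi,r,o,tilt):
    phi=np.radians(phi); return T(-r*np.cos(phi)-o*np.sin(phi), r*np.sin(phi)-o*np.cos(phi),tilt)
rows([P(p,.068,.012,t) for p,t in((38,48),(46,46),(54,44),(62,42),(70,40))])
E
```

```text
s,lat,h mm [-72.4   0.1  28.9] z [ 0.729  0.228 -0.646] F [-0.28  0.29 -1.2 ] t 2.7 q [-0.9   0.26 -0.6   0.31  0.79  0.53] w 0.0001
[-0.1, 10.0, 6.4, 1.8, 0.5, 0.2]
[-0.2, 19.6, 5.0, 3.8, 0.5, 0.2]
[-0.2, 29.2, 5.0, 5.8, 0.5, 0.2]
[-0.3, 38.8, 6.3, 7.8, 0.5, 0.2]
[-0.3, 48.0, 8.9, 9.8, 0.5, 0.2]
```

>>> step_arm:
  steps:
    - [0,10,6,2,0,0,0]
    - [0,20,5,4,0,0,0]
    - [0,29,5,6,0,0,0]
    - [0,39,6,8,0,0,0]
    - [0,48,9,10,0,0,0]

```text
time_s: 3.32
ee_pos: [0.5242, -0.2532, 0.1705]
tool_rot: [0.204, 0.553, 0.761, 0.272]
ft_force: [-1.3, -0.6, -1.7]
width: 0.0001
```

```bash
python3 - <<'E'
from h import *
st()
def P(phi,r,o,tilt):
    phi=np.radians(phi); return T(-r*np.cos(phi)-o*np.sin(phi), r*np.sin(phi)-o*np.cos(phi),tilt)
rows([P(p,.065,.011,t) for p,t in((78,37),(86,34),(94,31),(102,28),(110,25))])
b=snap("side","d2")["img"];a=snap("scene","s2")["img"]
c=lambda i,x,y:cv2.resize(i[y:y+100,x:x+133,::-1],(400,300),interpolation=cv2.INTER_CUBIC)
cv2.imwrite("pics/z2.png",np.hstack([c(a,110,190),c(b,215,205)]))
E
```

```text
s,lat,h mm [-34.4   0.4  60.5] z [ 0.611  0.189 -0.769] F [-1.34 -0.62 -1.67] t 3.325 q [-0.74  0.21 -0.43  0.54  0.58  0.64] w 0.0001
[-0.4, 8.3, 5.8, 2.7, 0.5, 0.1]
[-0.4, 16.8, 9.3, 5.7, 0.5, 0.1]
[-0.4, 24.8, 13.9, 8.7, 0.5, 0.1]
[-0.3, 32.0, 19.6, 11.7, 0.5, 0.1]
[-0.3, 38.4, 26.2, 14.7, 0.5, 0.1]
```

View pics/z2.png

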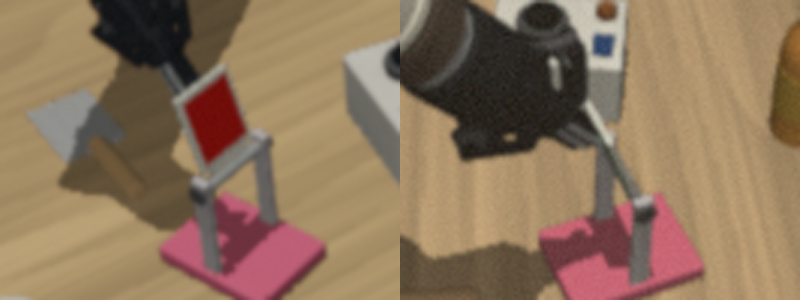

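The paddle, now at (215,115) in the left panel, stands at about 60–70° with the finger behind it, and the base has not moved. I'll keep pushing.

>>> step_arm:
  steps:
    - [0,8,6,3,0,0,0]
    - [0,17,9,6,0,0,0]
    - [0,25,14,9,0,0,0]
    - [0,32,20,12,0,0,0]
    - [0,38,26,15,0,0,0]

```text
time_s: 4.05
ee_pos: [0.5689, -0.2391, 0.1761]
tool_rot: [0.131, 0.574, 0.79, 0.171]
ft_force: [-1.1, 0.4, -0.4]
width: 0.0001
```

```bash
python3 - <<'E'
from h import *
st()
def P(phi,r,o,tilt):
    phi=np.radians(phi); return T(-r*np.cos(phi)-o*np.sin(phi), r*np.sin(phi)-o*np.cos(phi),tilt)
rows([P(p,.065,o,t) for p,o,t in((118,.01,22),(126,.009,19),(134,.008,16),(142,.007,13),(150,.006,10))])
E
```

```text
s,lat,h mm [12.5  0.  66.1] z [ 0.402  0.12  -0.908] F [-1.05  0.41 -0.44] t 4.05 q [-0.55  0.29 -0.17  0.82  0.32  0.75] w 0.0001
[0.0, 6.7, 7.5, 2.8, 0.6, 0.1]
[0.1, 13.3, 15.2, 5.8, 0.6, 0.1]
[0.2, 18.6, 23.8, 8.8, 0.6, 0.1]
[0.3, 22.6, 33.1, 11.8, 0.6, 0.1]
[0.3, 25.1, 42.9, 14.8, 0.6, 0.1]
```

>>> step_arm:
  steps:
    - [0,7,8,3,0,0,0]
    - [0,13,15,6,0,0,0]
    - [0,19,24,9,0,0,0]
    - [0,23,33,12,0,0,0]
    - [0,25,43,15,0,0,0]

```text
time_s: 4.68
ee_pos: [0.6077, -0.2268, 0.1475]
tool_rot: [0.054, 0.586, 0.806, 0.066]
ft_force: [-0.6, -0.4, 1.1]
width: 0.0001
```

```bash
python3 - <<'E'
from h import *
st()
def P(phi,r,o,tilt):
    phi=np.radians(phi); return T(-r*np.cos(phi)-o*np.sin(phi), r*np.sin(phi)-o*np.cos(phi),tilt)
rows([P(p,.065,o,t) for p,o,t in((158,.005,8),(166,.004,6),(172,.003,4),(176,.003,2),(180,.003,0))])
E
```

```text
s,lat,h mm [53.3 -0.3 37.5] z [ 0.165  0.043 -0.985] F [-0.58 -0.43  1.14] t 4.675 q [-0.41  0.47  0.11  1.07  0.1   0.86] w 0.0001
[0.4, 3.6, 9.2, 1.8, 0.6, -0.0]
[0.5, 5.7, 19.1, 3.8, 0.6, -0.0]
[0.5, 6.2, 26.9, 5.8, 0.6, -0.1]
[0.6, 6.1, 31.4, 7.8, 0.6, -0.1]
[0.6, 5.7, 36.0, 9.8, 0.6, -0.1]
```

>>> step_arm:
  steps:
    - [0,4,9,2,0,0,0]
    - [0,6,18,4,0,0,0]
    - [0,6,24,6,0,0,0]
    - [0,6,28,8,0,0,0]
    - [0,6,32,10,0,0,0]

```text
time_s: 5.3
ee_pos: [0.6186, -0.2235, 0.1169]
tool_rot: [0.002, 0.589, 0.808, -0.005]
ft_force: [-1.1, 0.5, 0.5]
width: 0.0
```

```bash
python3 - <<'E'
from h import *
st()
E
```

```text
s,lat,h mm [64.6 -0.5  6.9] z [-0.003 -0.011 -1.   ] F [-1.08  0.46  0.45] t 5.3 q [-0.34  0.62  0.28  1.23 -0.01  0.92] w 0.0
```

>>> step_arm:
  steps:
    - [0,0,2,0,0,0,0]
    - [0,0,3,0,0,0,0]
    - [0,0,3,0,0,0,0]

```text
time_s: 5.68
ee_pos: [0.6182, -0.2238, 0.1139]
tool_rot: [0.002, 0.589, 0.808, -0.005]
ft_force: [-0.4, 0.3, 0.0]
width: -0.0
```

>>> step_arm:
  steps:
    - [0,0,1,0,0,0,0]
    - [0,0,1,0,0,0,0]

```text
time_s: 5.92
ee_pos: [0.6182, -0.2239, 0.1132]
tool_rot: [0.002, 0.589, 0.808, -0.005]
ft_force: [-0.1, 0.0, 0.5]
width: 0.0
```

>>> step_arm:
  steps:
    - [0,0,1,0,0,0,0]
    - [0,0,1,0,0,0,0]

```text
time_s: 6.18
ee_pos: [0.6182, -0.224, 0.113]
tool_rot: [0.003, 0.589, 0.808, -0.005]
ft_force: [-1.2, 0.8, 5.1]
width: 0.0001
```

5 N at z = 0.113 m, which is the paddle's top when level, so the stop is reached. I'll retract and check.

>>> step_arm:
  steps:
    - [0,0,-15,0,0,0,0]
    - [0,0,-40,0,0,0,0]
    - [0,0,-80,0,0,0,0]
    - [0,0,-120,0,0,0,0]
    - [0,0,-120,0,0,0,0]

```text
time_s: 6.8
ee_pos: [0.6205, -0.2235, 0.2384]
tool_rot: [0.007, 0.589, 0.808, -0.004]
ft_force: [0.4, -0.8, 0.5]
width: 0.0001
```

```bash
python3 - <<'E'
from h import *
st()
p=np.array([.5034,-.0194,.0874])
R=Ro.from_matrix([[0,1,0],[1,0,0],[0,0,-1]])
rows([(p+[0,0,.12],R)])
b=snap("side","d3")["img"];a=snap("scene","s3")["img"]
c=lambda i,x,y:cv2.resize(i[y:y+100,x:x+133,::-1],(400,300),interpolation=cv2.INTER_CUBIC)
cv2.imwrite("pics/z3.png",np.hstack([c(a,130,210),c(b,235,225)]))
E
```

```text
s,lat,h mm [ 66.5  -1.1 128.4] z [ 0.007 -0.015 -1.   ] F [ 0.41 -0.81  0.5 ] t 6.8 q [-0.34  0.56  0.51  1.5  -0.01  0.92] w 0.0001
[230.6, -49.1, 27.2, 0.3, 0.9, 17.8]
```

View pics/z3.png

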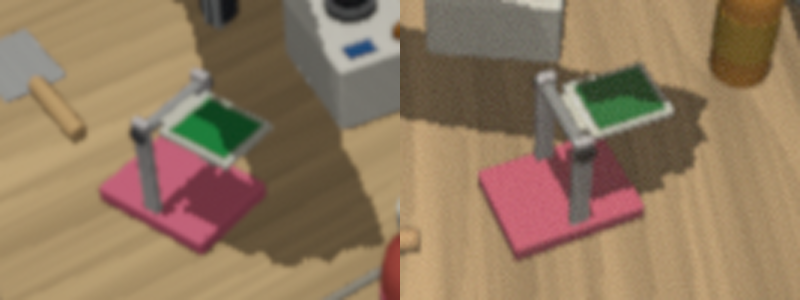

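```bash
python3 - <<'E'
from h import *
f,g=load("s3"),load("d3")
for a,b in(((205,265),(325.7,259.3)),((220,251.7),(315,246.7))):print(two(f,a,g,b))
E
```

```text
(array([ 0.64697725, -0.24446776,  0.11401714]), np.float64(0.0073701600834429875))
(array([ 0.6280173 , -0.19098589,  0.10864876]), np.float64(0.0003652974108431181))
```

>>> step_arm:
  steps:
    - [46,-10,5,0,0,4,0]
    - [92,-20,10,0,0,7,0]
    - [138,-30,16,0,0,11,0]
    - [184,-39,22,0,1,14,0]
    - [230,-49,27,0,1,18,0]

```text
time_s: 7.52
ee_pos: [0.4995, -0.0181, 0.2024]
tool_rot: [-0.004, 0.709, 0.705, -0.0]
ft_force: [1.0, 0.3, 0.7]
width: 0.0
```

```bash
python3 - <<'E'
from h import *
st()
p=np.array([.5034,-.0194,.0874])
R=Ro.from_matrix([[0,1,0],[1,0,0],[0,0,-1]])
rows([(p+[0,0,.015],R)])
f=snap("wrist","w0")
print(proj(f,p))
E
```

```text
s,lat,h mm [ 14.8 231.6  92.4] z [-0.007  0.005 -1.   ] F [1.01 0.3  0.71] t 7.525 q [-0.04  0.26 -0.05  1.27  0.01  1.54] w 0.0
[-1.8, 4.5, 100.0, -0.4, -0.3, -0.3]
[[278.82099686 201.513603  ]]
```

View pics/w0.png

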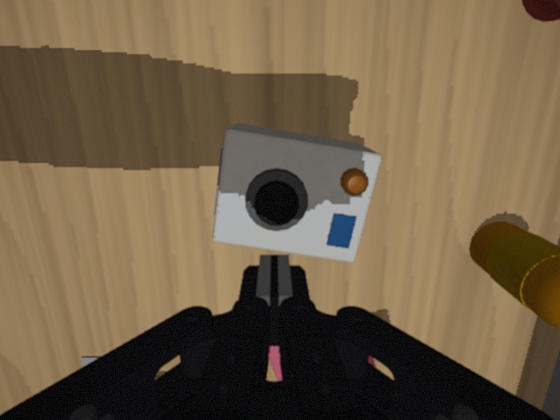

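The wrist view has the button at (277,202), against a predicted (279,201). The measured position is good, and the flipped paddle's edge is at about 0.111 m, so it lies level. I'll descend to the button.

>>> step_arm:
  steps:
    - [-1,1,25,0,0,0,0]
    - [-2,2,50,0,0,0,0]
    - [-2,3,75,0,0,0,0]
    - [-2,4,95,0,0,0,0]
    - [-2,4,105,0,0,0,0]

```text
time_s: 8.2
ee_pos: [0.4961, -0.0152, 0.0942]
tool_rot: [-0.009, 0.708, 0.706, -0.003]
ft_force: [-2.3, -0.6, 3.1]
width: -0.0004
```

>>> step_arm:
  steps:
    - [0,0,3,0,0,0,0]
    - [0,0,5,0,0,0,0]
    - [0,0,8,0,0,0,0]
    - [0,0,8,0,0,0,0]

```text
time_s: 8.7
ee_pos: [0.4963, -0.0151, 0.0907]
tool_rot: [-0.008, 0.708, 0.706, -0.002]
ft_force: [-10.5, -0.4, 27.4]
width: -0.0001
```

Force is 27 N at z = 0.091 and the tool is 7 mm off in x. I'll look before going further.

```bash
python3 - <<'E'
from h import *
st();o=get_obs();print(np.round(o["torque"],2),o["joint_velocities"])
b=snap("side","d4")["img"];a=snap("wrist","w4")["img"]
c=lambda i,x,y:cv2.resize(i[y:y+100,x:x+133,::-1],(400,300),interpolation=cv2.INTER_CUBIC)
cv2.imwrite("pics/z4.png",np.hstack([cv2.resize(a[120:420,60:460,::-1],(400,300)),c(b,200,140)]))
E
```

```text
s,lat,h mm [ 12.7 235.5 -19.3] z [-0.014  0.009 -1.   ] F [-10.54  -0.39  27.36] t 8.7 q [-0.04  0.35 -0.23  1.    0.01  1.54] w -0.0001
[0.03 2.16 0.02] [ 0.00097396 -0.00285603 -0.00099915 -0.00238783  0.00118549 -0.00105739]
```

View pics/z4.png

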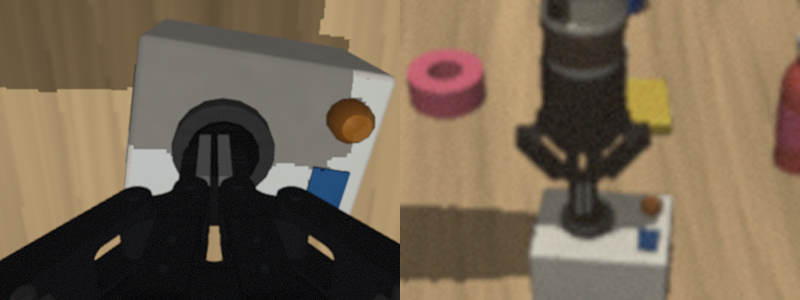

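The tips at panel (213,140) are inside the dark ring but about 5 mm to the -x side of its centre at (224,148), so a corner may be catching the rim. I'll lift, re-centre and press again.

>>> step_arm:
  steps:
    - [0,0,-12,0,0,0,0]
    - [0,0,-22,0,0,0,0]
    - [0,0,-22,0,0,0,0]
    - [0,0,-22,0,0,0,0]

```text
time_s: 9.3
ee_pos: [0.4962, -0.0154, 0.112]
tool_rot: [-0.008, 0.708, 0.706, -0.002]
ft_force: [-0.6, -0.6, 0.9]
width: 0.0002
```

```bash
python3 - <<'E'
from h import *
st();p=np.array([.5034,-.0194,.0874])
R=Ro.from_matrix([[0,1,0],[1,0,0],[0,0,-1]])
rows([(p+[0,0,.02],R)])
a,b=load("w0"),load("s0")
print(two(a,(277,202),b,(246.7,208)),two(a,(277,202),load("d0"),(262.5,210.5)))
E
```

```text
s,lat,h mm [ 12.5 235.3   2. ] z [-0.015  0.009 -1.   ] F [-0.62 -0.64  0.9 ] t 9.3 q [-0.04  0.33 -0.2   1.06  0.01  1.54] w 0.0002
[-4.1, 7.3, 4.5, -0.9, -0.5, -0.2]
(array([ 0.50240476, -0.01922645,  0.0875671 ]), np.float64(0.0013829753969881275)) (array([ 0.50275182, -0.01991408,  0.08714458]), np.float64(0.001638984614628138))
```

>>> step_arm:
  steps:
    - [-4,7,0,-1,0,0,0]
    - [-4,7,0,-1,0,0,0]
    - [-4,7,0,-1,0,0,0]

```text
time_s: 9.68
ee_pos: [0.503, -0.0195, 0.1116]
tool_rot: [-0.003, 0.708, 0.706, 0.004]
ft_force: [-0.8, -0.4, 0.5]
width: -0.0001
```

>>> step_arm:
  steps:
    - [0,0,5,0,0,0,0]
    - [0,0,10,0,0,0,0]
    - [0,0,15,0,0,0,0]
    - [0,0,15,0,0,0,0]

```text
time_s: 10.18
ee_pos: [0.5028, -0.0193, 0.0962]
tool_rot: [-0.003, 0.708, 0.706, 0.003]
ft_force: [-1.4, 0.4, 1.9]
width: -0.0005
```

>>> step_arm:
  steps:
    - [0,0,2,0,0,0,0]
    - [0,0,2,0,0,0,0]

```text
time_s: 10.42
ee_pos: [0.5029, -0.0193, 0.0944]
tool_rot: [-0.003, 0.708, 0.706, 0.004]
ft_force: [-0.5, -0.2, 3.2]
width: 0.0005
```

>>> step_arm:
  steps:
    - [0,0,2,0,0,0,0]
    - [0,0,2,0,0,0,0]

```text
time_s: 10.68
ee_pos: [0.5029, -0.0193, 0.0925]
tool_rot: [-0.003, 0.708, 0.706, 0.004]
ft_force: [-0.7, -0.3, 4.5]
width: 0.0
```

The force climbs like a spring (1.9, 3.2, 4.5 N), so the button is moving. I'll press on to its stop.

>>> step_arm:
  steps:
    - [0,0,2,0,0,0,0]
    - [0,0,2,0,0,0,0]

```text
time_s: 10.92
ee_pos: [0.5029, -0.0193, 0.091]
tool_rot: [-0.002, 0.708, 0.706, 0.004]
ft_force: [-2.3, -1.1, 7.1]
width: 0.0002
```

>>> step_arm:
  steps:
    - [0,0,2,0,0,0,0]
    - [0,0,2,0,0,0,0]

```text
time_s: 11.18
ee_pos: [0.503, -0.0193, 0.0909]
tool_rot: [-0.002, 0.708, 0.706, 0.004]
ft_force: [-6.1, -0.7, 16.2]
width: 0.0003
```

Hard stop at z = 0.0909, after about 6 mm of travel with force rising past 5 N: the button is fully down. I'll release and retract.

>>> step_arm:
  steps:
    - [0,0,-8,0,0,0,0]
    - [0,0,-20,0,0,0,0]
    - [0,0,-60,0,0,0,0]
    - [0,0,-110,0,0,0,0]
    - [0,0,-130,0,0,0,0]

```text
time_s: 11.8
ee_pos: [0.5042, -0.0205, 0.2241]
tool_rot: [-0.0, 0.708, 0.706, 0.006]
ft_force: [0.5, -0.5, -0.2]
width: -0.0002
```

>>> step_arm:
  steps:
    - [0,0,0,0,0,0,0]
    - [0,0,0,0,0,0,0]

```text
time_s: 12.05
ee_pos: [0.5038, -0.0205, 0.2233]
tool_rot: [-0.001, 0.708, 0.706, 0.005]
ft_force: [0.5, -0.5, 0.6]
width: 0.0001
```

```bash
python3 - <<'E'
from h import *
st();snap("scene","s5");snap("side","d5")
b=load("d5")["img"];a=load("s5")["img"]
cv2.imwrite("pics/z5.png",np.hstack([cv2.resize(a[130:330,100:430,::-1],(400,242)),cv2.resize(b[130:330,130:460,::-1],(400,242))]))
E
```

```text
s,lat,h mm [ 18.2 228.1 113.3] z [ 0.007  0.008 -1.   ] F [ 0.52 -0.48  0.58] t 12.05 q [-0.05  0.25 -0.01  1.31  0.01  1.53] w 0.0001
```

View pics/z5.png

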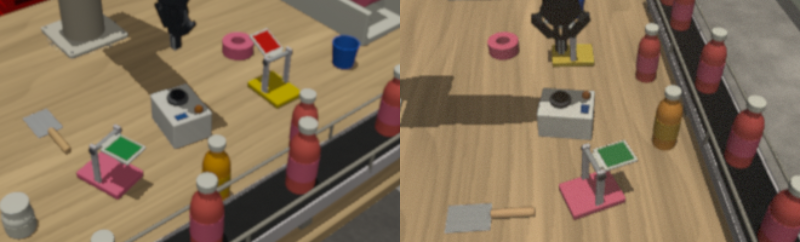

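The pink paddle is green side up at (123,150) in the left panel, the stand has not moved, the yellow flag is still red side up, and the arm is clear. I'll hand it in.

```bash
python3 -c "
from cell import *
print(sign_off())"
```

```text
the job is handed in; nothing more can be done
None
```

The job is done and handed in at about 12 s of the 64 s allowed; the hand-in reports no verdict.

- **Flag:** I flipped the pink flag over with the closed fingertips, only pushing, until it met its stop. That was about 5 N at z = 0.113 m, the height of its top face when level. Afterwards it lay flat, green side up.
- **Button:** I pressed the call button twice.
  - **First press:** it landed about 7 mm off-centre and pushed with 27 N, so I stopped, lifted and re-centred. It stopped at the same height as the second, so it probably also pressed the button fully.
  - **Second press:** it felt like a spring, then met a hard stop at z = 0.091 m after about 6 mm of travel, at 16 N. I then let go and raised the arm clear.
- **Last checks:** the final pictures show no visible change to the pink stand's position, the yellow flag (still red side up) or the other objects in view. The arm was touching nothing.
- **Disagreements:** the cameras put the button top at about 0.087 m, but by touch it was about 0.097 m. One corner of the flipped paddle measured only roughly, with the two camera rays 7 mm apart.

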